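# Tap a jammed parts flask empty into a bowl

### The job

A brass rod has jammed crosswise in the neck of the clear flask that leans mouth-down in its spring stand, and it holds back two steel balls. Stand the near black bowl on the table under the flask's mouth and let go of it, then reach in under the clear shelf and tap the side of the flask, briskly but lightly, until the rod and both balls have dropped into the bowl. Leave the bowl with all three parts standing there, and do not disturb the ink bottle or the marker.

Things in the scene. Friction and masses are not known exactly. Their poses are not given: they have to be found in the camera images.
- stand: Fixed stand: dark steel base, two aluminium posts, clear shelf on top. Origin on the table straight below the flask's mouth; x runs level from the mouth back to the base (away from the robot within 0.25 rad), y left, z up. In mm: base x 95..195, y +-120, 10 high; posts 18 square at x 130, y +-100; rail between them at z 205. The table below the flask is free up to x 95.
- shelf_front (a point): Middle of the front lower edge of the clear shelf (200 deep, 264 wide with its rims, z 281..295 mm), 5 mm behind the mouth and 284 mm up. The shelf covers the flask, so a vertical gripper cannot reach it: lean the gripper back towards the robot by 30 to 45 degrees and reach in from the mouth side. A white lidded pot is fixed on the shelf.
- flask: Clear flat flask, 60 wide (y), 32 deep, walls 3 mm, leaning 40 deg from vertical: from the mouth it rises along the stand's +x to its grey end at x 70..100, z 190..215. It rides on the rail: a tap shifts it along y, up to 18 mm each way to a hard stop; a soft damped spring (30 N/m) returns it. Axes and origin as the stand's, shifting in y with the flask. Moving mass 0.22 kg.
- mouth (a point): Centre of the flask's mouth opening, 100 mm above the table; it faces down and towards the robot, lowest edge 88 mm up. The neck is 24 mm wide and 24 mm long inside (30 mm wide outside). Parts come out sloping towards the robot and fall past bowl-rim height some 10 to 50 mm in front of this point.
- left_pad (a point): Centre of the outer face of the round red pad (20 mm across) on the flask's left (+y) side: 33 mm from the flask's middle, 31 mm behind the mouth, 137 mm above the table. Tap here towards -y. Axes parallel to the stand's; moves with the flask.
- right_pad (a point): The same red pad on the right (-y) side of the flask: tap here towards +y. One pad is enough: keep to the same one.
- rod: Brass rod, 8 mm thick, 32 long; origin at its centre, y along it. Lies across the neck on the shoulders, within 2 mm of the middle. Each quick tap makes it lag 1 to 4 mm towards the tapped side; after about 4 mm it drops out. Give 1 to 8 taps on one pad: arrive at 0.12 to 0.25 m/s, follow through about 8 mm, draw back. Slow pushing, hitting the stop or changing sides does not help.
- ball_a: Polished steel ball, 14 mm across, origin at its centre; lies in the flask behind the rod and rolls out after it; if it stays, another tap or two shakes it out.
- ball_b: A second, equal steel ball.
- bowl: Stoneware bowl, black outside, speckled white inside, 137 mm across the rim, 66 mm high, about 0.22 kg; wall about 5 mm thick at the rim, flaring outward. Origin at the centre of its underside, z up. Take it by the rim from above, 65 mm from its axis. (A twin on the far left is out of reach.) Best place: centre 30 mm in front (stand -x) of the point below the mouth.
- ink_bottle: Bystander: amber dropper bottle with black top, 33 mm across, 102 mm tall; origin under its centre.
- marker: Bystander: white marker pen with black cap, lying down, 135 mm long, 17 mm thick; origin under its centre.
Not all that is in view belongs to the job. Leave any green or purple look-alike of the bowl alone.

How it is judged (in metres and radians):
On the way, in this order (a step that is already met when the one before it is completed fails the run):
1. the bowl stands upright on the table under the mouth (its centre within 75 mm, seen from above) and is let go (horizontal distance between bowl and mouth below 0.075 m and height (world z) of bowl below 0.012 m and angle between bowl's own z axis and vertical below 0.12 rad and contact force between the fingers and bowl below 0.1 N), for 0.2 s.
2. the rod and both balls are in the bowl (horizontal distance between each of rod, ball_a, ball_b and bowl below 0.06 m and z of rod in the frame of bowl between 0 and 0.064 m and z of ball_a in the frame of bowl between 0 and 0.064 m and z of ball_b in the frame of bowl between 0 and 0.064 m), for 0.2 s.
At the end, for the whole second after the job is handed in: The bowl stands upright on the table, at rest, its centre within 75 mm of the flask's mouth seen from above, and holds the brass rod and both steel balls: each part's centre within 60 mm of the bowl's axis and below its rim; the rod lies still (all of step 2 and horizontal distance between bowl and mouth below 0.075 m and height (world z) of bowl below 0.012 m and angle between bowl's own z axis and vertical below 0.12 rad and linear speed of bowl below 0.02 m/s and linear speed of rod below 0.05 m/s); the robot touches nothing.
It fails at once if the flask is struck or pressed by the robot with more than 30 N (contact force between any of the fingers, the arm and flask above 30 N).
It fails at once if the ink bottle is moved by more than 30 mm (distance of ink_bottle from where it was at the start of the episode above 0.03 m).
It fails at once if the marker is moved by more than 30 mm (distance of marker from where it was at the start of the episode above 0.03 m).
It also fails if it takes over 54 s, if anything falls off the work surface, if the arm or the gripper's body presses on something with over 40 N, if the wrist force passes 120 N, or if a joint passes its speed limit or range.

### The arm

A 6-joint arm with a two-finger parallel gripper is mounted at the origin on a cart in front of the work surface, level with it; the furniture and walls round the work are solid. World frame = base frame: x ahead of the robot, y to its left, z up, the work surface at z = 0. Lengths are in m, angles in degrees, forces in N, time in s.
With the tool pointing down it reaches from about 0.3 to 0.75 m from the base axis. Payload 8.5 kg.
Tool frame: the origin (TCP) lies between the finger pads; the fingertips stand 17 mm ahead of it and the grasp point (between the pads) lies 2 mm behind it; z points along the fingers, y is the direction in which the jaws open and shut (so a half turn about z gives the same grasp; the last joint's range is limited). The gripper opens to 85 mm and grips with 20 to 120 N. Pads are 22 mm wide; open, the fingers measure 114 mm over their backs; the gripper's body (76 mm by 85 mm) begins 54 mm behind the grasp point. The pads swing forward as they close: fully open they stand 13 mm farther back than shut.
Start: joints at [63.409, 21.807, 74.336, -0, 83.858, -12.336], TCP at [0.135, 0.533, 0.248] pointing down, gripper open.
Joint ranges: [-178.18, 178.18], [-50.72, 133.34], [12.68, 142.11], [-81.47, 261.47], [9.98, 163.14], [-165.26, 165.26]. Speed limits (degrees/s): [136.94, 136.94, 180, 180, 180, 180].

### API

Orientations are given as a 3x3 rotation matrix whose columns are the frame's x, y, z axes.
In Python, from rig import readout, eyes, env gives the robot as it stands.
- The arm moves only by the tool arm_command, never from a script. Its argument "rows" is text: rows parted by semicolons, each of 7 numbers parted by spaces: the closure, from 0 (fully open) to 1 (shut), then the shift along the tool's x, y, z in mm, then the turn, a rotation vector about the tool's x, y, z in degrees. In form: grip dx dy dz rx ry rz; .... A call has 1 to 5 rows; each row shifts and turns the commanded pose from where the row before left it, along the tool's axes as they then stand; what a row does not reach is not made up. A row lasts 1/12 s, in which the tool goes at most 41.7 mm and 7.16 degrees, less where a joint would pass 70% of its speed; a pose out of reach is approached as far as the arm can. A call with a gripper value outside its range is refused whole. The fingers move at their own pace and stop on an object; "squeeze" is the grip in N (left out, the last holds). Time passes only in rows, so rows that do not move let the fingers close. It gives the time, the measured TCP pose, the force and the opening at its end, in the units of the state.
- readout.observe(): the state, without advancing time (a new reading comes with each control period).
- eyes.get_image(name): name is "side" or "top"; returns the picture (384x512x3 uint8, red, green, blue); there is no depth.
- eyes.camera_model(name): a dict with "mtx" (3x3 intrinsics, pixels), "view" (4x4, takes a point from world to camera coordinates). Camera axes: x right, y up, looking along -z (the intrinsics and any distortion apply to the point x, -y, -z); pixel columns grow to the right and rows downward; lengths in m; the calibration is good to about 2 mm. A picture is of the moment at which its call begins. camera_model takes no time and is no camera call.
- env.close_job(): hands the job in, once; it reports no verdict.
The state is a dict: "time_s": time; "q": joint angles; "qvel": joint speeds; "joint_efforts": joint torques, N m; "position": TCP position; "tool_rot": TCP orientation; "ft_force": force on the tool from outside, world axes, zero at the start; "wrist_torque": the same for the moment, N m; "grip_width": finger opening in m.
Only numpy, scipy, OpenCV 4.12 (cv2) and the standard library are available. Lean on these libraries where they do the work, as an engineer would, in place of code of your own. Each camera call takes 0.05 s, during which the arm holds its last target. There are 200 camera calls.

## Working session

There is one attempt and no reset: what is moved stays moved. The work goes in short steps, Python scripts to look and compute and a tool call to move; the robot and the scene stay as the last step left them, time stands still between calls to the robot, and variables do not carry over. Pictures are saved under pics/ and viewed, about 8 in all and at most 12, crops included, and the job is handed in when it is done.

Besides the shell and the picture viewer there is one more tool, called after "Emit:" in YAML: its name, and indented under it one key for each argument. arm_command: Moves the arm, as the interface text tells. Its arguments: {"type":"object","properties":{"rows":{"type":"string"},"squeeze":{"type":"number"}},"required":["rows"]}

```bash
mkdir -p pics; python3 - <<'E'
from rig import readout, eyes, env
import cv2
for n in ("side","top"):
    im=eyes.get_image(n); cv2.imwrite(f"pics/{n}0.png",im[:,:,::-1])
    m=eyes.camera_model(n); print(n,m)
s=readout.observe(); print(s)
E
ls
```

```text
side {'mtx': array([[412.06767622,   0.        , 259.61920719],
       [  0.        , 412.06767622, 194.68183248],
       [  0.        ,   0.        ,   1.        ]]), 'view': array([[-0.86449203, -0.50241623,  0.01521377,  0.52635998],
       [ 0.21560774, -0.34330826,  0.91414044, -0.23513688],
       [-0.45405598,  0.79354733,  0.40511208, -1.31380032],
       [ 0.        ,  0.        ,  0.        ,  1.        ]])}
top {'mtx': array([[411.97638129,   0.        , 253.25881175],
       [  0.        , 411.97638129, 188.85777399],
       [  0.        ,   0.        ,   1.        ]]), 'view': array([[ 0.29792388, -0.95454973, -0.00872813, -0.01487489],
       [ 0.91193961,  0.28189857,  0.29815994, -0.59220114],
       [-0.28214804, -0.0967885 ,  0.95447602, -1.40840992],
       [ 0.        ,  0.        ,  0.        ,  1.        ]])}
{'time_s': 0.1, 'q': array([ 6.34074295e+01,  2.18382521e+01,  7.43813704e+01, -9.68143735e-04,
        8.38561692e+01, -1.23344807e+01]), 'qvel': array([ 0.01107835, -0.02806187, -0.22132856,  0.02737737, -0.17738548,
       -0.04629124]), 'joint_efforts': array([ 5.64252739e-03, -4.49210036e+01, -2.31652075e+01, -2.31215103e-05,
        3.69539513e-03,  2.71339849e-05]), 'position': array([0.13534157, 0.53283528, 0.24775733]), 'tool_rot': array([[-9.69196516e-01,  2.46288003e-01, -5.77126054e-04],
       [ 2.46288535e-01,  9.69195821e-01, -1.19039790e-03],
       [ 2.66167438e-04, -1.29586903e-03, -9.99999125e-01]]), 'ft_force': array([ 0.20331268,  0.52896958, -0.26166188]), 'wrist_torque': array([-0.02633015, -0.04630079,  0.04723894]), 'grip_width': 0.08548400291440583}
pics
```

View pics/side0.png

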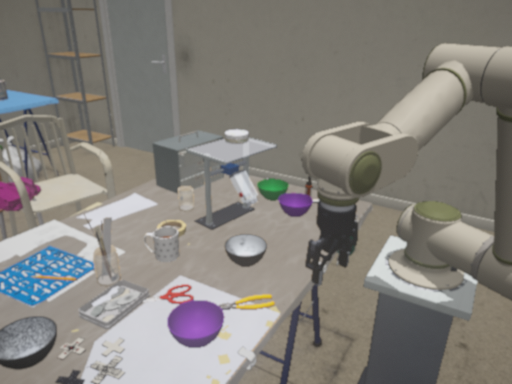

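View pics/top0.png

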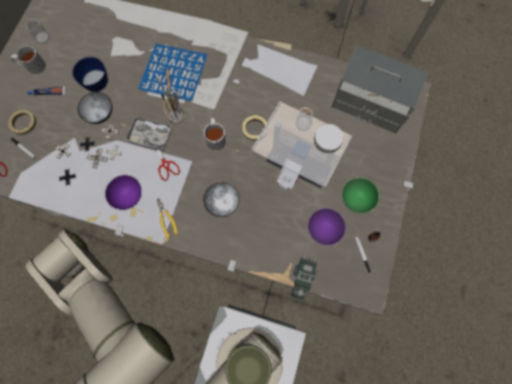

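The top view shows the near bowl at about (222,199), the flask under the shelf at about (289,175), the marker at (363,254) and the ink bottle at (374,237). The side view has the bowl at (246,248) and the flask at (243,187). Next I'll enlarge the stand area.

```bash
cat > h.py <<'E'
import numpy as np, cv2
from rig import readout, eyes, env
M={n:eyes.camera_model(n) for n in("side","top")}
def proj(n,p):
    p=np.atleast_2d(p); V=M[n]["view"]; c=p@V[:3,:3].T+V[:3,3]
    u=np.c_[c[:,0],-c[:,1],-c[:,2]]@M[n]["mtx"].T
    return u[:,:2]/u[:,2:]
def ray(n,px):
    V=M[n]["view"]; d=np.linalg.inv(M[n]["mtx"])@np.array([px[0],px[1],1.])
    return -V[:3,:3].T@V[:3,3], V[:3,:3].T@np.array([d[0],-d[1],-d[2]])
def onz(n,px,z):
    o,d=ray(n,px); return o+d*(z-o[2])/d[2]
def tri(a,b):
    o1,d1=ray("side",a);o2,d2=ray("top",b)
    t=np.linalg.lstsq(np.c_[d1,-d2],o2-o1,rcond=None)[0]
    p,q=o1+t[0]*d1,o2+t[1]*d2
    return (p+q)/2,np.linalg.norm(p-q)
E
python3 - <<'E'
from h import *
s=cv2.imread("pics/side0.png")[125:230,180:320]; t=cv2.imread("pics/top0.png")[95:215,200:360]
s=cv2.resize(s,(700,525),interpolation=cv2.INTER_CUBIC); t=cv2.resize(t,(800,600),interpolation=cv2.INTER_CUBIC)
cv2.imwrite("pics/s1.png",s);cv2.imwrite("pics/t1.png",t)
im=cv2.imread("pics/top0.png"); hsv=cv2.cvtColor(im,cv2.COLOR_BGR2HSV)
print("bowl approx", onz("top",(222,199),0.066), onz("side",(246,241),0.066))
print("tcp proj",proj("top",readout.observe()["position"]),proj("side",readout.observe()["position"]))
print("flask approx",onz("top",(284,185),.1),onz("top",(289,175),.137))
# red masks
for n in("side","top"):
    im=cv2.imread(f"pics/{n}0.png"); h=cv2.cvtColor(im,cv2.COLOR_BGR2HSV)
    m=(((h[...,0]<10)|(h[...,0]>170))&(h[...,1]>100)&(h[...,2]>60)).astype(np.uint8)
    k,_,st,c=cv2.connectedComponentsWithStats(m)
    print(n,[(st[i].tolist(),c[i].round(1).tolist()) for i in range(1,k)])
E
```

```text
bowl approx [0.5059494  0.26203228 0.066     ] [0.51619231 0.24857009 0.066     ]
tcp proj [[ 94.78409394 268.75934296]] [[329.94802085 273.22026975]]
flask approx [0.61392788 0.05849517 0.1       ] [0.64289981 0.050766   0.137     ]
side [([306, 185, 6, 9, 26], [308.4, 187.8]), ([240, 194, 2, 2, 4], [240.5, 194.5]), ([160, 285, 33, 18, 177], [175.0, 294.3]), ([185, 301, 1, 1, 1], [185.0, 301.0]), ([188, 300, 1, 1, 1], [188.0, 300.0])]
top [([24, 53, 4, 3, 5], [25.6, 53.8]), ([29, 52, 1, 1, 1], [29.0, 52.0]), ([25, 52, 9, 9, 13], [30.0, 56.5]), ([22, 57, 1, 1, 1], [22.0, 57.0]), ([22, 59, 2, 2, 2], [22.5, 59.5]), ([53, 87, 8, 5, 33], [56.7, 89.4]), ([210, 128, 5, 2, 6], [212.0, 128.5]), ([216, 128, 2, 1, 2], [216.5, 128.0]), ([213, 129, 10, 11, 18], [218.7, 134.8]), ([206, 130, 6, 10, 13], [207.7, 134.8]), ([159, 159, 16, 13, 77], [165.4, 164.6]), ([0, 162, 7, 15, 49], [3.4, 169.1]), ([162, 178, 1, 1, 1], [162.0, 178.0]), ([372, 233, 5, 7, 15], [373.6, 236.9])]
```

View pics/s1.png

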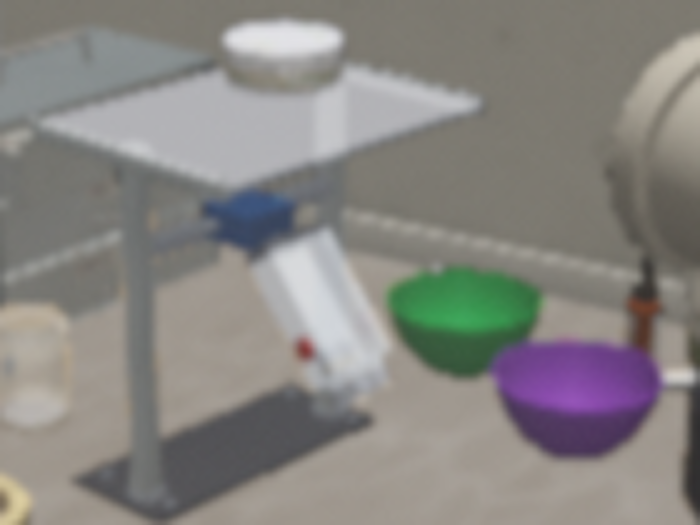

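View pics/t1.png

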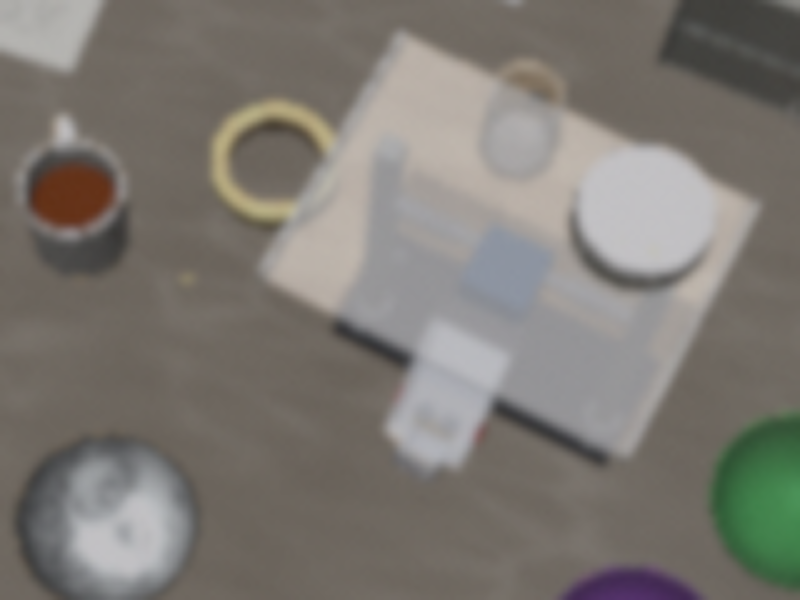

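Side crop: left red pad at full-image (241,194.8). Top crop: pads at (280.4,173.6) on the left and (296.6,181.6) on the right, base front corners at about (267.6,160) and (321,187), and bowl rim centred at about (221.6,199.4).

```bash
python3 - <<'E'
from h import *
L=onz("top",(280.4,173.6),.137);R=onz("top",(296.6,181.6),.137)
print("pads",L,R,np.linalg.norm(L-R),"tri left",tri((241,194.8),(280.4,173.6)))
b1,b2=onz("top",(267.6,160),.01),onz("top",(321,187),.01); print("base",b1,b2,np.linalg.norm(b1-b2))
# shelf corners at z~.295 near: top crop
c=[np.array(p)/5+[200,95] for p in((262,270),(628,458),(758,205),(402,33))]
C=[onz("top",p,.29) for p in c]; print("shelf",np.round(C,3),[np.linalg.norm(C[i]-C[(i+1)%4]).round(3) for i in range(4)])
d=(C[3]-C[0]+C[2]-C[1]); print("yaw shelf",np.degrees(np.arctan2(d[1],d[0])))
d=b1-b2;print("yaw base",np.degrees(np.arctan2(-d[0],d[1])))
d=L-R;print("yaw pads",np.degrees(np.arctan2(-d[0],d[1])))
# bowl rim by segmentation vs. table
for n,ctr,roi in(("top",(221.6,199.4),22),("side",(246,248),28)):
    im=cv2.imread(f"pics/{n}0.png").astype(int); h=cv2.cvtColor(im.astype(np.uint8),cv2.COLOR_BGR2LAB).astype(int)
    x,y=map(int,ctr); w=h[y-roi-4:y+roi+4,x-roi-4:x+roi+4]
    bg=np.median(np.r_[w[0],w[-1],w[:,0],w[:,-1]],axis=0)
    m=(np.abs(w-bg).sum(2)>14).astype(np.uint8)
    m=cv2.morphologyEx(m,cv2.MORPH_CLOSE,np.ones((5,5)));m=cv2.morphologyEx(m,cv2.MORPH_OPEN,np.ones((3,3)))
    k=max(cv2.findContours(m,0,2)[0],key=cv2.contourArea); k=cv2.convexHull(k)+np.array([x-roi-4,y-roi-4])
    print(n,cv2.boundingRect(k),cv2.fitEllipse(k))
    if n=="top":
        P=np.array([onz("top",p,.066) for p in k[:,0]+0.0])
        A=np.c_[2*P[:,:2],np.ones(len(P))];s=np.linalg.lstsq(A,(P[:,:2]**2).sum(1),rcond=None)[0]
        print("rim circle",s[:2],np.sqrt(s[2]+s[0]**2+s[1]**2))
E
```

```text
pads [0.63895411 0.08142165 0.137     ] [0.62705076 0.01836542 0.137     ] 0.064169909620186 tri left (array([0.64022336, 0.0818501 , 0.13611711]), np.float64(0.0019484995098499984))
base [0.72363752 0.15118589 0.01      ] [ 0.67767955 -0.07678828  0.01      ] 0.23256043352572242
shelf [[ 0.639  0.184  0.29 ]
 [ 0.585 -0.073  0.29 ]
 [ 0.777 -0.111  0.29 ]
 [ 0.83   0.146  0.29 ]] [np.float64(0.263), np.float64(0.196), np.float64(0.262), np.float64(0.195)]
yaw shelf -11.239975462560677
yaw base -11.3976596254362
yaw pads -10.690124636540363
top (203, 182, 37, 36) ((220.7224578857422, 199.1886444091797), (35.57030487060547, 36.841346740722656), 64.16260528564453)
rim circle [0.50464475 0.2665288 ] 0.06775457054745845
side (224, 234, 43, 34) ((245.14964294433594, 249.3307647705078), (33.995906829833984, 42.57609176635742), 91.6707534790039)
```

Everything agrees: pad spacing is 64 mm against an expected 66, base 233/240, shelf 263/264 × 196/200, rim radius 67.8/68.5. The stand yaw is about −11.3° and the mouth is at about (0.605, 0.056). The bowl is at about (0.505, 0.265). I'll turn the tool so that tool y = stand x and tool x = stand y.

Emit:
arm_command:
  rows: "0.3 0 0 0 0 0 5.8;0.3 0 0 0 0 0 5.8;0.3 0 0 0 0 0 5.8;0.3 0 0 0 0 0 5.8;0.3 0 0 0 0 0 5.8"

```text
time_s: 0.52
position: [0.1354, 0.5329, 0.248]
tool_rot: [[-0.725, 0.689, -0.0], [0.689, 0.725, -0.001], [-0.0, -0.001, -1.0]]
ft_force: [0.4, 0.3, -0.1]
grip_width: 0.0599
```

Emit:
arm_command:
  rows: "0.3 0 0 0 0 0 5.8;0.3 0 0 0 0 0 5.8;0.3 0 0 0 0 0 5.8;0.3 0 0 0 0 0 5.8;0.3 0 0 0 0 0 5.8"

```text
time_s: 0.93
position: [0.1353, 0.5329, 0.2479]
tool_rot: [[-0.3, 0.954, -0.0], [0.954, 0.3, -0.001], [-0.001, -0.001, -1.0]]
ft_force: [0.4, -0.4, -0.3]
grip_width: 0.0597
```

Emit:
arm_command:
  rows: "0.3 0 0 0 0 0 5.8;0.3 0 0 0 0 0 5.8;0.3 0 0 0 0 0 5.8;0.3 0 0 0 0 0 5.8;0.3 0 0 0 0 0 5.8"

```text
time_s: 1.35
position: [0.1353, 0.5329, 0.2479]
tool_rot: [[0.2, 0.98, -0.0], [0.98, -0.2, -0.001], [-0.001, -0.0, -1.0]]
ft_force: [0.4, 0.2, -0.2]
grip_width: 0.0598
```

```bash
cat >> h.py <<'E'
YAW=np.radians(-11.3); ex=np.array([np.cos(YAW),np.sin(YAW),0]); ey=np.array([-ex[1],ex[0],0]); ez=np.array([0,0,1.])
mouth=np.array([.605,.056,0]); S=np.c_[ex,ey,ez]
def tool_delta(target):   # mm along current tool axes
    s=readout.observe(); return (s["tool_rot"].T@(np.array(target)-s["position"])*1000).round(1)
def st():
    s=readout.observe(); print("t",s["time_s"],"pos",s["position"].round(4),"stand",(S.T@(s["position"]-mouth)*1000).round(1),"F",s["ft_force"].round(1),"w",round(s["grip_width"],4)); print("R in stand\n",(S.T@s["tool_rot"]).round(3)); return s
E
python3 - <<'E'
from h import *
st(); bowl=np.array([.505,.265,0]); print(tool_delta(bowl-.065*ex+[0,0,.15]))
print(proj("side",[*bowl[:2],.066]),proj("side",bowl+.0685*ex+[0,0,.066]),proj("side",bowl-.0685*ex+[0,0,.066]),proj("side",bowl+.0685*ey+[0,0,.066]),proj("side",bowl-.0685*ey+[0,0,.066]))
E
```

```text
t 1.35 pos [0.1353 0.5329 0.2479] stand [-554.   375.6  247.9] F [ 0.4  0.2 -0.2] w 0.0598
R in stand
 [[ 0.004  1.    -0.   ]
 [ 1.    -0.004 -0.001]
 [-0.001 -0.    -1.   ]]
[-188.7  350.8   98. ]
[[246.25938484 244.18354435]] [[230.96860425 236.83230046]] [[262.54506307 252.01309837]] [[230.91318388 252.64122222]] [[260.53486868 236.31596565]]
```

Emit:
arm_command:
  rows: "0.3 -15.7 29.2 8 0 0 0;0.3 -15.7 29.2 8 0 0 0;0.3 -15.7 29.2 8 0 0 0;0.3 -15.7 29.2 8 0 0 0;0.3 -15.7 29.2 8 0 0 0"

```text
time_s: 1.77
position: [0.2641, 0.4263, 0.2078]
tool_rot: [[0.195, 0.981, -0.0], [0.981, -0.195, -0.0], [-0.0, -0.0, -1.0]]
ft_force: [0.6, 0.8, 0.3]
grip_width: 0.0598
```

Emit:
arm_command:
  rows: "0.3 -15.7 29.2 8 0 0 0;0.3 -15.7 29.2 8 0 0 0;0.3 -15.7 29.2 8 0 0 0;0.3 -15.7 29.2 8 0 0 0;0.3 -15.7 29.2 8 0 0 0"

```text
time_s: 2.18
position: [0.3921, 0.3208, 0.1678]
tool_rot: [[0.195, 0.981, -0.0], [0.981, -0.195, -0.0], [-0.0, -0.0, -1.0]]
ft_force: [0.7, 0.8, 0.5]
grip_width: 0.0598
```

Emit:
arm_command:
  rows: "0.3 -15.7 29.2 8 0 0 0;0.3 -15.7 29.2 8 0 0 0;0.3 0 0 0 0 0 0"

```text
time_s: 2.43
position: [0.4456, 0.2765, 0.1506]
tool_rot: [[0.2, 0.98, -0.001], [0.98, -0.2, -0.002], [-0.002, -0.001, -1.0]]
ft_force: [0.0, -0.7, -0.3]
grip_width: 0.06
```

```bash
python3 - <<'E'
from h import *
st(); bowl=np.array([.505,.265,0]); print(tool_delta(bowl-.065*ex+[0,0,.055]))
s=eyes.get_image("side")[180:285,180:320,::-1]; t=eyes.get_image("top")[140:260,150:290,::-1]
cv2.imwrite("pics/c2.png",np.hstack([cv2.resize(s,(400,300),interpolation=2),cv2.resize(t,(350,300),interpolation=2)]))
E
```

```text
t 2.4333 pos [0.4456 0.2765 0.1506] stand [-199.5  185.   150.6] F [ 0.  -0.7 -0.3] w 0.06
R in stand
 [[ 0.004  1.    -0.001]
 [ 1.    -0.004 -0.002]
 [-0.002 -0.001 -1.   ]]
[ 0.5 -4.5 95.6]
```

View pics/c2.png

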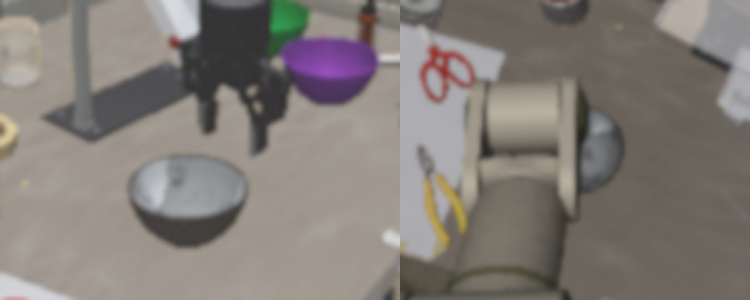

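The side view shows the open fingers straddling the near rim. The rim runs from about 225.2 to 266.8 with its centre at 246.0, against 246.3 predicted. Descending and gripping.

Emit:
arm_command:
  rows: "0.3 0 -1 20 0 0 0;0.3 0 -1 20 0 0 0;0.3 0 -1 20 0 0 0;0.3 0 -1 20 0 0 0;0.3 0 0 15 0 0 0"

```text
time_s: 2.95
position: [0.4367, 0.2815, 0.0563]
tool_rot: [[0.193, 0.981, -0.001], [0.981, -0.193, -0.0], [-0.001, -0.001, -1.0]]
ft_force: [1.0, 1.0, 0.3]
grip_width: 0.0599
```

Emit:
arm_command:
  rows: "0.3 0 0 0 0 0 0;0.6 0 0 0 0 0 0;0.8 0 0 0 0 0 0;1 0 0 0 0 0 0;1 0 0 0 0 0 0"
  squeeze: 35

```text
time_s: 3.37
position: [0.4391, 0.281, 0.0589]
tool_rot: [[0.195, 0.981, 0.003], [0.981, -0.195, 0.001], [0.001, 0.003, -1.0]]
ft_force: [-2.5, -2.3, 19.3]
grip_width: 0.016
```

Emit:
arm_command:
  rows: "1 0 0 0 0 0 0;1 0 0 0 0 0 0;1 0 0 -5 0 0 0;1 0 0 -5 0 0 0;1 0 0 0 0 0 0"

```text
time_s: 3.78
position: [0.44, 0.281, 0.0694]
tool_rot: [[0.195, 0.981, 0.005], [0.981, -0.195, 0.001], [0.002, 0.005, -1.0]]
ft_force: [2.4, -0.6, 5.0]
grip_width: 0.0111
```

```bash
python3 - <<'E'
from h import *
st()
s=eyes.get_image("side")[180:285,180:320,::-1]
cv2.imwrite("pics/c3.png",cv2.resize(s,(560,420),interpolation=2))
E
```

```text
t 3.7833 pos [0.44   0.281  0.0694] stand [-205.9  188.3   69.4] F [ 2.4 -0.6  5. ] w 0.0111
R in stand
 [[-0.001  1.     0.005]
 [ 1.     0.001  0.002]
 [ 0.002  0.005 -1.   ]]
```

View pics/c3.png

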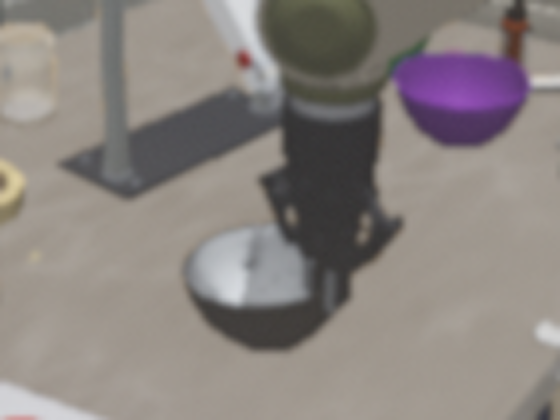

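Emit:
arm_command:
  rows: "1 0 0 0 0 0 0;1 0 0 0 0 0 0;1 0 0 -4 0 0 0;1 0 0 -4 0 0 0;1 0 0 0 0 0 0"
  squeeze: 45

```text
time_s: 4.25
position: [0.439, 0.2809, 0.0766]
tool_rot: [[0.195, 0.981, 0.002], [0.981, -0.195, 0.001], [0.001, 0.002, -1.0]]
ft_force: [0.5, -0.5, 7.4]
grip_width: 0.0094
```

```bash
python3 - <<'E'
from h import *
st()
s=eyes.get_image("side"); 
im=s[180:285,180:320,::-1]
a=cv2.imread("pics/side0.png")
# lowest dark pixel of the bowl along columns
g=cv2.cvtColor(s,cv2.COLOR_RGB2GRAY)
g0=cv2.cvtColor(a,cv2.COLOR_BGR2GRAY)
for c in (236,240,244,248): print(c,g0[255:275,c].tolist(),g[255:275,c].tolist())
cv2.imwrite("pics/c4.png",cv2.resize(im,(560,420),interpolation=2))
E
```

```text
t 4.25 pos [0.439  0.2809 0.0766] stand [-206.8  188.    76.6] F [ 0.5 -0.5  7.4] w 0.0094
R in stand
 [[-0.001  1.     0.002]
 [ 1.     0.001  0.001]
 [ 0.001  0.002 -1.   ]]
236 [124, 80, 67, 66, 67, 66, 67, 72, 95, 127, 143, 148, 149, 150, 150, 151, 152, 154, 155, 154] [119, 76, 64, 64, 63, 63, 64, 68, 84, 113, 136, 147, 149, 149, 150, 151, 152, 153, 154, 154]
240 [183, 127, 79, 67, 68, 68, 67, 67, 67, 71, 96, 129, 147, 152, 154, 154, 155, 154, 155, 154] [122, 79, 65, 64, 64, 64, 64, 63, 64, 67, 92, 127, 145, 151, 153, 153, 154, 154, 153, 153]
244 [195, 145, 91, 68, 67, 68, 68, 67, 66, 67, 70, 100, 136, 152, 154, 154, 154, 154, 155, 154] [101, 71, 63, 64, 64, 63, 63, 63, 63, 63, 64, 70, 102, 136, 151, 154, 154, 154, 154, 153]
248 [191, 140, 88, 68, 68, 67, 68, 69, 67, 67, 72, 101, 136, 151, 153, 154, 152, 153, 153, 153] [88, 67, 62, 63, 63, 63, 63, 63, 62, 63, 61, 66, 99, 134, 150, 152, 152, 152, 152, 152]
```

The bowl did not lift: the vertical pads slid up the flared wall, which slopes about 27° by the width-versus-height readings (16, 11, 9.4 mm). I'll open, back off, tilt the tool 25° along the wall and re-grasp.

Emit:
arm_command:
  rows: "0.5 0 0 0 0 0 0;0.4 0 0 0 0 0 0;0.4 0 0 -10 0 0 0;0.4 0 -10 -14 0 0 0;0.4 0 -14 -13 0 0 0"

```text
time_s: 4.72
position: [0.4142, 0.285, 0.112]
tool_rot: [[0.196, 0.981, -0.003], [0.981, -0.196, -0.001], [-0.001, -0.003, -1.0]]
ft_force: [-0.3, 0.0, 0.2]
grip_width: 0.0513
```

Emit:
arm_command:
  rows: "0.4 0 0 0 -5 0 0;0.4 0 0 0 -5 0 0;0.4 0 0 0 -5 0 0;0.4 0 0 0 -5 0 0;0.4 0 0 0 -5 0 0"

```text
time_s: 5.13
position: [0.4138, 0.2853, 0.112]
tool_rot: [[0.195, 0.888, 0.416], [0.981, -0.176, -0.083], [-0.0, 0.424, -0.906]]
ft_force: [0.6, -0.4, -0.5]
grip_width: 0.0511
```

Emit:
arm_command:
  rows: "0.4 0 0 0 0 0 0;0.4 0 0 0 0 0 0"

```text
time_s: 5.3
position: [0.4136, 0.2854, 0.1116]
tool_rot: [[0.194, 0.891, 0.41], [0.981, -0.176, -0.083], [-0.002, 0.419, -0.908]]
ft_force: [-0.4, 0.4, 0.5]
grip_width: 0.0513
```

```bash
python3 - <<'E'
from h import *
st(); print(tool_delta(mouth+S@np.array([-.2055,.188,.059])))
s=eyes.get_image("side"); im=s[180:285,180:320,::-1]
cv2.imwrite("pics/c5.png",cv2.resize(im,(560,420),interpolation=2))
E
```

```text
t 5.3 pos [0.4136 0.2854 0.1116] stand [-232.6  187.4  111.6] F [-0.4  0.4  0.5] w 0.0513
R in stand
 [[-0.002  0.908  0.419]
 [ 1.     0.002 -0.001]
 [-0.002  0.419 -0.908]]
[ 0.6  2.6 59.1]
```

View pics/c5.png

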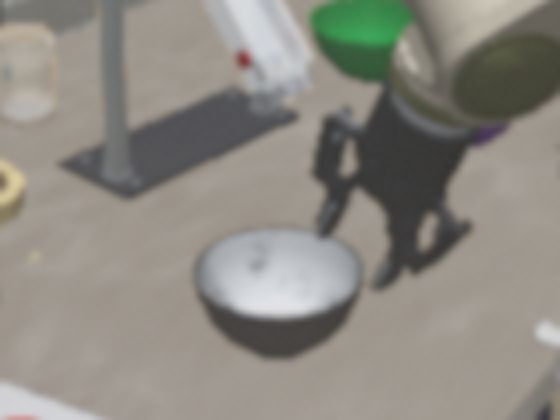

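The bowl was dragged about 14 mm toward the robot. Its rim now spans 228.5–270.5 px, with the top at 236.5. I'll recompute its centre.

```bash
python3 - <<'E'
from h import *
im=cv2.cvtColor(eyes.get_image("side"),cv2.COLOR_RGB2LAB).astype(int)
x0,y0,x1,y1=222,230,276,276; w=im[y0:y1,x0:x1]
m=(np.abs(w-im[262:272,226:232].reshape(-1,3).mean(0)).sum(2)>22).astype(np.uint8)
m=cv2.morphologyEx(m,cv2.MORPH_CLOSE,np.ones((5,5)));m=cv2.morphologyEx(m,cv2.MORPH_OPEN,np.ones((5,5)))
k=max(cv2.findContours(m,0,2)[0],key=cv2.contourArea)[:,0]+[x0,y0]
l,r,t=k[:,0].min(),k[:,0].max(),k[:,1].min()
print(l,r,t, 'cols bottom',k[:,1].max())
a=np.linspace(0,2*np.pi,100)
def ext(c):
    P=np.array([c[0]+.0685*np.cos(a),c[1]+.0685*np.sin(a),0*a+.066]).T; u=proj("side",P); return np.array([u[:,0].min(),u[:,0].max(),u[:,1].min()])
for X in(-143,-148,-153,-158): 
    c=mouth+S@np.array([X/1e3,.187,0]); print(X,c.round(3),ext(c).round(1))
c=onz("side",((228.5+270.5)/2,246.2),.066); print(c,(S.T@(c-mouth)*1000).round(1),"base est",ext((.505,.265)))
E
```

```text
228 275 230 cols bottom 269
-143 [0.501 0.267 0.   ] [225.1 268.5 234.1]
-148 [0.497 0.268 0.   ] [226.2 269.7 234.6]
-153 [0.492 0.269 0.   ] [227.3 270.9 235.2]
-158 [0.487 0.27  0.   ] [228.4 272.1 235.7]
[0.48983788 0.27011045 0.066     ] [-154.9  187.4   66. ] base est [224.58371764 267.85911986 233.55924894]
```

Emit:
arm_command:
  rows: "0.4 0 -4 5 0 0 0;0.4 0 -3.5 10 0 0 0;0.4 0 0 13 0 0 0;0.4 0 0 13 0 0 0;0.4 0 0 13 0 0 0"

```text
time_s: 5.82
position: [0.4311, 0.2819, 0.0593]
tool_rot: [[0.196, 0.889, 0.413], [0.981, -0.178, -0.083], [-0.0, 0.422, -0.907]]
ft_force: [0.4, -1.2, 0.3]
grip_width: 0.0512
```

Emit:
arm_command:
  rows: "0.4 0 0 0 0 0 0;0.6 0 0 0 0 0 0;0.7 0 0 0 0 0 0;0.8 0 0 0 0 0 0;0.85 0 0 0 0 0 0"
  squeeze: 50

```text
time_s: 6.23
position: [0.4303, 0.2823, 0.0607]
tool_rot: [[0.195, 0.889, 0.415], [0.981, -0.177, -0.082], [0.0, 0.423, -0.906]]
ft_force: [-2.1, -0.1, -0.4]
grip_width: 0.0129
```

Emit:
arm_command:
  rows: "1 0 0 0 0 0 0;1 0 0 0 0 0 0;1 0 0 0 0 0 0;1 0 0 0 0 0 0"

```text
time_s: 6.57
position: [0.4304, 0.2822, 0.0603]
tool_rot: [[0.195, 0.889, 0.414], [0.981, -0.177, -0.083], [-0.0, 0.423, -0.906]]
ft_force: [-0.8, -0.1, -0.7]
grip_width: 0.0075
```

Emit:
arm_command:
  rows: "1 0 2.5 -5.5 0 0 0;1 0 2.5 -5.5 0 0 0;1 0 0 0 0 0 0;1 0 0 0 0 0 0"

```text
time_s: 6.9
position: [0.4307, 0.2824, 0.0729]
tool_rot: [[0.195, 0.888, 0.415], [0.981, -0.177, -0.082], [0.001, 0.423, -0.906]]
ft_force: [0.2, 0.1, -2.3]
grip_width: 0.0075
```

```bash
python3 - <<'E'
from h import *
st()
s=eyes.get_image("side"); im=s[180:285,180:320,::-1]
g=cv2.cvtColor(s,cv2.COLOR_RGB2GRAY)
for c in (240,244,248,252,256): print(c,g[255:275,c].tolist())
cv2.imwrite("pics/c6.png",cv2.resize(im,(560,420),interpolation=2))
E
```

```text
t 6.9 pos [0.4307 0.2824 0.0729] stand [-215.3  187.8   72.9] F [ 0.2  0.1 -2.3] w 0.0075
R in stand
 [[-0.001  0.906  0.423]
 [ 1.     0.     0.001]
 [ 0.001  0.423 -0.906]]
240 [86, 67, 64, 66, 65, 65, 65, 71, 95, 127, 145, 150, 151, 152, 154, 154, 155, 154, 154, 154]
244 [108, 73, 64, 66, 66, 66, 65, 65, 65, 71, 102, 135, 151, 154, 154, 155, 155, 154, 153, 154]
248 [119, 74, 66, 66, 65, 65, 65, 64, 65, 69, 100, 136, 151, 154, 153, 153, 153, 153, 152, 154]
252 [98, 68, 65, 66, 64, 65, 66, 65, 64, 72, 103, 136, 150, 152, 151, 151, 152, 153, 154, 153]
256 [72, 63, 65, 66, 66, 66, 65, 77, 103, 130, 145, 151, 152, 151, 152, 152, 152, 152, 153, 152]
```

The bowl is held: the wrist reads −2.3 N and the opening is 7.5 mm. Carrying it towards the mouth.

Emit:
arm_command:
  rows: "1 -8 5 2.3 0 0 0;1 -12 7 3.3 0 0 0;1 -14 8 3.7 0 0 0;1 -14 8 3.7 0 0 0;1 -14 8 3.7 0 0 0"

```text
time_s: 7.37
position: [0.4575, 0.2124, 0.0721]
tool_rot: [[0.195, 0.889, 0.414], [0.981, -0.177, -0.083], [-0.001, 0.422, -0.906]]
ft_force: [0.9, 0.6, -2.1]
grip_width: 0.0072
```

Emit:
arm_command:
  rows: "1 -14 8 3.7 0 0 0;1 -14 8 3.7 0 0 0;1 -14 8 3.7 0 0 0;1 -14 8 3.7 0 0 0;1 -14 8 3.7 0 0 0"

```text
time_s: 7.78
position: [0.487, 0.1349, 0.0723]
tool_rot: [[0.195, 0.889, 0.414], [0.981, -0.177, -0.083], [-0.001, 0.422, -0.906]]
ft_force: [0.4, -0.1, -1.2]
grip_width: 0.0076
```

Emit:
arm_command:
  rows: "1 -14 5 5 0 0 0;1 -14 5 5 0 0 0;1 -14 4 3 0 0 0;1 -10 3 2 0 0 0;1 -4 0 0 0 0 0"

```text
time_s: 8.2
position: [0.4975, 0.0754, 0.0658]
tool_rot: [[0.197, 0.889, 0.414], [0.98, -0.178, -0.084], [-0.0, 0.422, -0.906]]
ft_force: [0.3, -0.1, -1.3]
grip_width: 0.0078
```

```bash
python3 - <<'E'
from h import *
st(); print(tool_delta(mouth+S@np.array([-.092,0,.0605])))
s=eyes.get_image("side")[140:260,200:340,::-1]; t=eyes.get_image("top")[130:250,220:360,::-1]
cv2.imwrite("pics/c7.png",np.hstack([cv2.resize(s,(400,343),interpolation=2),cv2.resize(t,(400,343),interpolation=2)]))
E
```

```text
t 8.2 pos [0.4975 0.0754 0.0658] stand [-109.2   -2.1   65.8] F [ 0.3 -0.1 -1.3] w 0.0078
R in stand
 [[ 0.001  0.906  0.422]
 [ 1.    -0.001 -0.001]
 [-0.     0.422 -0.906]]
[ 2.1 13.4 12.1]
```

View pics/c7.png

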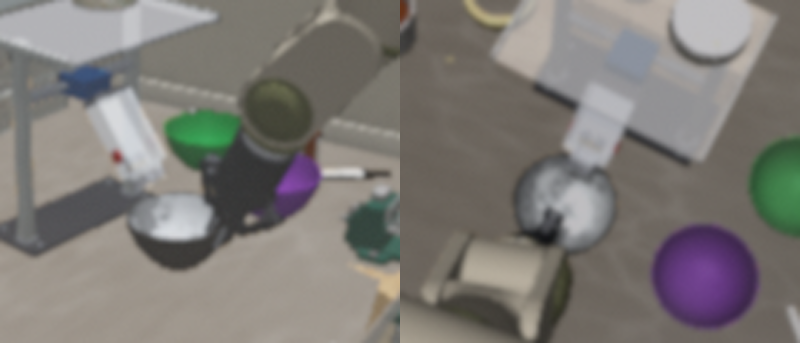

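The bowl hangs level in front of the mouth, centred in the top view at about (277.8, 201). I'll move in 17 mm, lower it, release and retreat.

Emit:
arm_command:
  rows: "1 1 5 2.4 0 0 0;1 1 5 2.4 0 0 0;1 0 5 2.4 0 0 0;1 0 -1 2.5 0 0 0;1 0 -1.2 2.5 0 0 0"

```text
time_s: 8.72
position: [0.5145, 0.0762, 0.0603]
tool_rot: [[0.195, 0.889, 0.415], [0.981, -0.176, -0.082], [0.0, 0.423, -0.906]]
ft_force: [-2.4, 0.3, -0.1]
grip_width: 0.0079
```

Emit:
arm_command:
  rows: "1 0 0 0 0 0 0;0.8 0 0 0 0 0 0;0.6 0 0 0 0 0 0;0.4 0 0 0 0 0 0;0.4 0 0 0 0 0 0"

```text
time_s: 9.13
position: [0.5141, 0.076, 0.0607]
tool_rot: [[0.195, 0.889, 0.415], [0.981, -0.177, -0.083], [0.0, 0.423, -0.906]]
ft_force: [0.4, -0.1, 0.2]
grip_width: 0.0508
```

Emit:
arm_command:
  rows: "0.4 0 0 -5 0 0 0;0.4 0 0 -15 0 0 0;0.4 0 0 -20 0 0 0;0.4 0 0 -20 0 0 0;0.4 0 0 -20 0 0 0"

```text
time_s: 9.55
position: [0.4802, 0.0827, 0.134]
tool_rot: [[0.195, 0.889, 0.414], [0.981, -0.177, -0.082], [0.0, 0.422, -0.906]]
ft_force: [-0.5, 0.2, -0.4]
grip_width: 0.0512
```

```bash
python3 - <<'E'
from h import *
st()
s=eyes.get_image("side"); t=eyes.get_image("top")
cv2.imwrite("pics/s8.png",s[:,:,::-1]);cv2.imwrite("pics/t8.png",t[:,:,::-1])
s=s[140:260,200:340,::-1]; t=t[130:250,220:360,::-1]
cv2.imwrite("pics/c8.png",np.hstack([cv2.resize(s,(400,343),interpolation=2),cv2.resize(t,(400,343),interpolation=2)]))
E
```

```text
t 9.55 pos [0.4802 0.0827 0.134 ] stand [-127.6    1.7  134. ] F [-0.5  0.2 -0.4] w 0.0512
R in stand
 [[-0.001  0.906  0.422]
 [ 1.     0.001  0.   ]
 [ 0.     0.422 -0.906]]
```

View pics/c8.png

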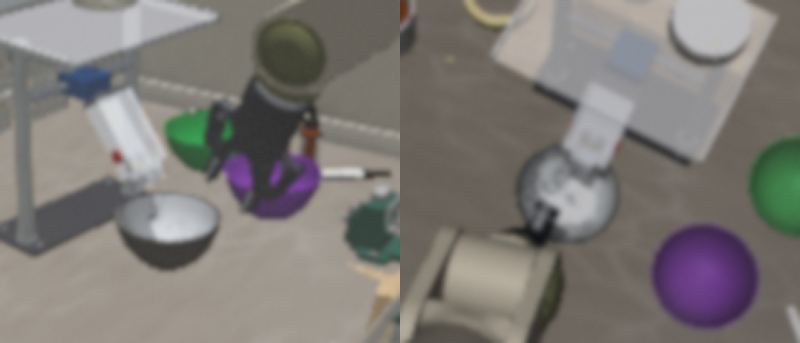

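The bowl stands upright under the mouth, with the top-view rim centre at about (278.8, 197.4). Next I'll close the gripper, shift left and lean it further, to about 42°.

Emit:
arm_command:
  rows: "0.8 14 0 0 -3.4 0 0;1 14 0 0 -3.4 0 0;1 14 0 0 -3.4 0 0;1 14 0 0 -3.4 0 0;1 14 0 0 -3.4 0 0"

```text
time_s: 10.07
position: [0.4913, 0.1337, 0.1319]
tool_rot: [[0.201, 0.771, 0.604], [0.98, -0.153, -0.131], [-0.008, 0.618, -0.786]]
ft_force: [0.6, -0.4, -0.2]
grip_width: -0.0004
```

Emit:
arm_command:
  rows: "1 0 0 0 0 0 0;1 0 0 0 0 0 0"

```text
time_s: 10.23
position: [0.4912, 0.1331, 0.1319]
tool_rot: [[0.201, 0.773, 0.601], [0.98, -0.153, -0.131], [-0.01, 0.616, -0.788]]
ft_force: [-0.7, 0.4, 0.9]
grip_width: 0.0
```

```bash
python3 - <<'E'
from h import *
st(); c=onz("top",(278.8,197.4),.066); print("bowl stand",(S.T@(c-mouth)*1000).round(1))
L=onz("top",(280.4,173.6),.137);R=onz("top",(296.6,181.6),.137)
for p in (L,R,tri((241,194.8),(280.4,173.6))[0]): print("pad",(S.T@(p-mouth)*1000).round(1))
u=np.array([np.sin(np.radians(42)),0,-np.cos(np.radians(42))])
f=np.array([.031,.062,.137])-.006*u
print("pre",tool_delta(mouth+S@(f-.06*u+[0,.01,0])),"in",tool_delta(mouth+S@f))
E
```

```text
t 10.2333 pos [0.4912 0.1331 0.1319] stand [-126.7   53.3  131.9] F [-0.7  0.4  0.9] w 0.0
R in stand
 [[ 0.005  0.788  0.616]
 [ 1.     0.002 -0.011]
 [-0.01   0.616 -0.788]]
bowl stand [-32.6   2.2  66. ]
pad [ 28.3  31.6 137. ]
pad [ 29.  -32.6 137. ]
pad [ 29.5  32.3 136.1]
pre [ 18.8 122.8  27. ] in [  9.4 127.   87. ]
```

Emit:
arm_command:
  rows: "1 6 15 0 0 0 0;1 6 15 0 0 0 0;1 6 15 0 0 0 0;1 1 15 0 0 0 0;1 0 15 0 0 0 0"

```text
time_s: 10.65
position: [0.5539, 0.1399, 0.1791]
tool_rot: [[0.201, 0.772, 0.602], [0.98, -0.154, -0.13], [-0.008, 0.616, -0.788]]
ft_force: [0.0, 0.3, -0.3]
grip_width: 0.0
```

Emit:
arm_command:
  rows: "1 0 15 0 0 0 0;1 0 15 0 0 0 0;1 0 15 5 0 0 0;1 0 3 10 0 0 0;1 0 0 10 0 0 0"

```text
time_s: 11.07
position: [0.6063, 0.1286, 0.1886]
tool_rot: [[0.203, 0.771, 0.604], [0.979, -0.155, -0.131], [-0.008, 0.618, -0.786]]
ft_force: [-0.9, 0.6, -0.4]
grip_width: -0.0001
```

```bash
python3 - <<'E'
from h import *
s=st(); print(s["q"].round(1))
u=S.T@s["tool_rot"][:,2]
f=np.array([.030,.062,.137])-.006*u; f[1]=.062
print("in",tool_delta(mouth+S@f))
im=eyes.get_image("side")[110:245,190:350,::-1]
cv2.imwrite("pics/c9.png",cv2.resize(im,(640,540),interpolation=2))
E
```

```text
t 11.0667 pos [0.6063 0.1286 0.1886] stand [-13.   71.5 188.6] F [-0.9  0.6 -0.4] w -0.0001
R in stand
 [[ 0.007  0.786  0.618]
 [ 1.    -0.001 -0.01 ]
 [-0.008  0.618 -0.786]]
[  5.2  22.5  94.  -22.8  28.6  33.5]
in [-8.8  1.9 61.2]
```

View pics/c9.png

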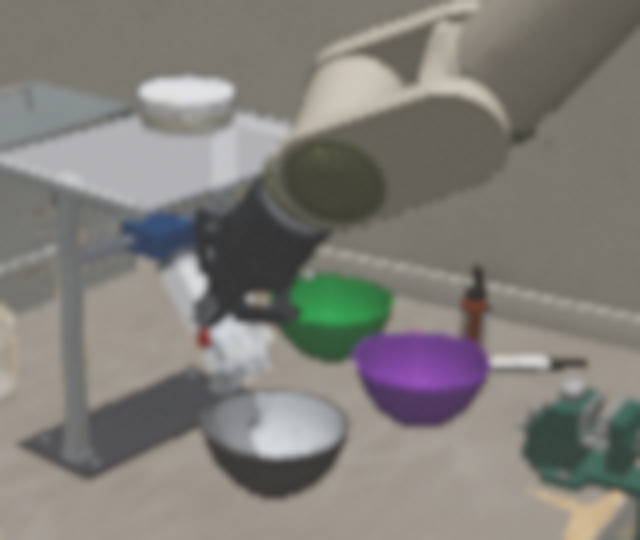

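The gripper is in front of the shelf edge and left of the flask, clear of both, and the bowl stands below the mouth. Reaching in.

Emit:
arm_command:
  rows: "1 -2 0.5 12 0 0 0;1 -2 0.5 12 0 0 0;1 -2 0.5 12 0 0 0;1 -2 0.4 12 0 0 0;1 -1 0 12 0 0 0"

```text
time_s: 11.53
position: [0.6417, 0.1117, 0.1415]
tool_rot: [[0.203, 0.772, 0.603], [0.979, -0.154, -0.132], [-0.009, 0.617, -0.787]]
ft_force: [-0.4, 0.2, 0.8]
grip_width: -0.0
```

Emit:
arm_command:
  rows: "1 0 0 0 0 0 0;1 0 0 0 0 0 0"

```text
time_s: 11.7
position: [0.6412, 0.1119, 0.1419]
tool_rot: [[0.203, 0.772, 0.602], [0.979, -0.154, -0.132], [-0.009, 0.616, -0.787]]
ft_force: [0.5, -0.8, 0.5]
grip_width: -0.0
```

```bash
python3 - <<'E'
from h import *
s=st()
E
```

```text
t 11.7 pos [0.6412 0.1119 0.1419] stand [ 24.5  62.  141.9] F [ 0.5 -0.8  0.5] w -0.0
R in stand
 [[ 0.007  0.787  0.616]
 [ 1.     0.    -0.012]
 [-0.009  0.616 -0.787]]
```

Emit:
arm_command:
  rows: "1 -13 0 0 0 0 0;1 -13 0 0 0 0 0"

```text
time_s: 11.87
position: [0.6358, 0.0873, 0.1435]
tool_rot: [[0.201, 0.771, 0.604], [0.98, -0.153, -0.131], [-0.009, 0.618, -0.786]]
ft_force: [0.0, 0.8, 0.3]
grip_width: -0.0
```

Emit:
arm_command:
  rows: "1 13 0 0 0 0 0;1 13 0 0 0 0 0;1 0 0 0 0 0 0;1 0 0 0 0 0 0;1 0 0 0 0 0 0"

```text
time_s: 12.28
position: [0.6409, 0.1121, 0.1431]
tool_rot: [[0.202, 0.771, 0.603], [0.979, -0.154, -0.132], [-0.009, 0.618, -0.786]]
ft_force: [0.4, 0.3, 0.2]
grip_width: 0.0
```

```bash
cat > look.py <<'E'
from h import *
st()
t=eyes.get_image("top"); w=t[150:225,255:315]
w0=cv2.imread("pics/t8.png")[150:225,255:315,::-1]
d=np.abs(w.astype(int)-w0).sum(2)
h=cv2.cvtColor(w,cv2.COLOR_RGB2HSV)
m=(h[...,0]>10)&(h[...,0]<32)&(h[...,1]>90)
print("brass px",m.sum(), [ (int(x)+255,int(y)+150) for y,x in np.argwhere(m)][:10])
c=[(int(x)+255,int(y)+150,int(d[y,x])) for y,x in np.argwhere(d>60) if np.hypot(x+255-278.8,y+150-197.4)<16]
print("bowl changes",len(c),c[:25])
E
python3 look.py
```

```text
t 12.2833 pos [0.6409 0.1121 0.1431] stand [ 24.2  62.1 143.1] F [0.4 0.3 0.2] w 0.0
R in stand
 [[ 0.006  0.786  0.618]
 [ 1.     0.001 -0.011]
 [-0.009  0.618 -0.786]]
brass px 0 []
bowl changes 298 [(272, 183, 158), (273, 183, 154), (274, 183, 116), (279, 183, 70), (271, 184, 147), (272, 184, 189), (273, 184, 185), (274, 184, 142), (275, 184, 77), (279, 184, 74), (269, 185, 67), (270, 185, 121), (271, 185, 192), (272, 185, 232), (273, 185, 226), (274, 185, 178), (275, 185, 110), (269, 186, 106), (270, 186, 167), (271, 186, 232), (272, 186, 277), (273, 186, 281), (274, 186, 226), (275, 186, 148), (276, 186, 80)]
```

Emit:
arm_command:
  rows: "1 -13 0 0 0 0 0;1 -13 0 0 0 0 0"

```text
time_s: 12.5
position: [0.6357, 0.0866, 0.1432]
tool_rot: [[0.202, 0.771, 0.604], [0.979, -0.153, -0.131], [-0.009, 0.618, -0.786]]
ft_force: [0.3, 0.7, 0.4]
grip_width: 0.0003
```

```bash
python3 - <<'E'
from h import *
t=eyes.get_image("top"); a=t[140:225,240:325,::-1]; s=eyes.get_image("side")[150:235,210:295,::-1]
cv2.imwrite("pics/c10.png",np.hstack([cv2.resize(a,(400,400),interpolation=2),cv2.resize(s,(400,400),interpolation=2)]))
E
```

Emit:
arm_command:
  rows: "1 13 0 0 0 0 0;1 13 0 0 0 0 0;1 0 0 0 0 0 0;1 0 0 0 0 0 0;1 0 0 0 0 0 0"

```text
time_s: 13.02
position: [0.641, 0.112, 0.1427]
tool_rot: [[0.203, 0.772, 0.603], [0.979, -0.154, -0.132], [-0.009, 0.617, -0.787]]
ft_force: [-0.8, -0.9, -0.6]
grip_width: -0.0003
```

View pics/c10.png

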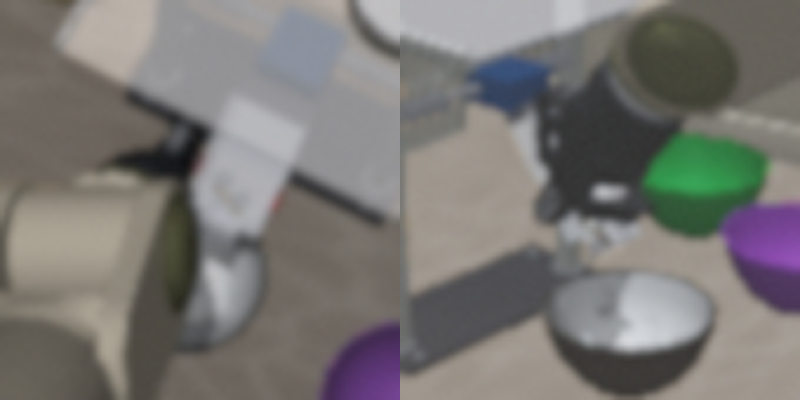

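In the top crop the pads have shifted about 2.5 px (about 9 mm) along −y with the tap, so contact is good. No parts are visible in the bowl yet. I'll take a side baseline and tap again.

```bash
cat > look.py <<'E'
from h import *
import os
s=eyes.get_image("side"); w=s[195:235,236:290].astype(int)
print(readout.observe()["time_s"])
if os.path.exists("base.npy"):
    d=np.abs(w-np.load("base.npy")).sum(2); p=np.argwhere(d>45)
    print("changed",len(p),"max",d.max(),[(int(x)+236,int(y)+195,int(d[y,x]),s[y+195,x+236].tolist()) for y,x in p][:12])
else: np.save("base.npy",w)
E
python3 look.py
```

```text
13.0667
```

Emit:
arm_command:
  rows: "1 -14 0 0 0 0 0;1 -13 0 0 0 0 0;1 13 0 0 0 0 0;1 14 0 0 0 0 0;1 0 0 0 0 0 0"

```text
time_s: 13.48
position: [0.6414, 0.113, 0.143]
tool_rot: [[0.202, 0.771, 0.604], [0.979, -0.154, -0.132], [-0.009, 0.618, -0.786]]
ft_force: [0.5, -0.8, -0.3]
grip_width: -0.0001
```

Emit:
arm_command:
  rows: "1 0 0 0 0 0 0;1 0 0 0 0 0 0;1 0 0 0 0 0 0;1 0 0 0 0 0 0"

```text
time_s: 13.82
position: [0.641, 0.1117, 0.1428]
tool_rot: [[0.203, 0.771, 0.603], [0.979, -0.154, -0.132], [-0.009, 0.617, -0.787]]
ft_force: [-0.9, -0.4, 0.1]
grip_width: 0.0003
```

```bash
python3 look.py
```

```text
13.8667
changed 0 max 43 []
```

Emit:
arm_command:
  rows: "1 -14 0 0 0 0 0;1 -13 0 0 0 0 0;1 13 0 0 0 0 0;1 14 0 0 0 0 0;1 0 0 0 0 0 0"

```text
time_s: 14.28
position: [0.6415, 0.1132, 0.1431]
tool_rot: [[0.202, 0.771, 0.604], [0.979, -0.153, -0.131], [-0.009, 0.618, -0.786]]
ft_force: [-0.2, -0.0, 0.1]
grip_width: -0.0
```

Emit:
arm_command:
  rows: "1 0 0 0 0 0 0;1 0 0 0 0 0 0;1 0 0 0 0 0 0;1 0 0 0 0 0 0"

```text
time_s: 14.62
position: [0.6411, 0.1117, 0.1428]
tool_rot: [[0.203, 0.771, 0.603], [0.979, -0.154, -0.132], [-0.009, 0.617, -0.787]]
ft_force: [-0.7, 0.7, 0.1]
grip_width: 0.0003
```

```bash
python3 look.py
```

```text
14.6667
changed 0 max 42 []
```

```bash
python3 - <<'E'
from h import *
s=eyes.get_image("side").astype(int); b=cv2.imread("pics/s8.png")[:,:,::-1].astype(int)
d=np.abs(s-b).sum(2)
p=[(int(x),int(y),int(d[y,x]),b[y,x].tolist(),s[y,x].tolist()) for y,x in np.argwhere(d>45) if 238<=x<=280 and 206<=y<=235]
print(len(p),p[:15])
t=eyes.get_image("top")
for n,im,r in (("top",t,(255,150,315,225)),("side",s.astype(np.uint8),(225,160,290,235))):
    w=im[r[1]:r[3],r[0]:r[2]]; c=w[...,0].astype(int)-w[...,2]; q=np.argwhere((c>25)&(w[...,0].astype(int)-w[...,1]<45))
    print(n,[(int(x)+r[0],int(y)+r[1],w[y,x].tolist()) for y,x in q][:15])
print(proj("side",mouth+S@np.array([.016,0,.119])),proj("top",mouth+S@np.array([.016,0,.119])))
out=[cv2.resize(im[a:b_,c:e,::-1].astype(np.uint8),(400,400),interpolation=2) for im,a,b_,c,e in((s,160,240,225,305),(t,150,215,255,320))]
cv2.imwrite("pics/c11.png",np.hstack(out))
E
```

```text
6 [(254, 221, 49, [198, 202, 206], [182, 186, 189]), (254, 222, 63, [183, 186, 190], [162, 165, 169]), (255, 222, 56, [202, 205, 208], [183, 186, 190]), (254, 223, 57, [151, 153, 155], [132, 134, 136]), (255, 223, 62, [176, 178, 181], [156, 157, 160]), (255, 224, 46, [127, 128, 129], [112, 112, 114])]
top [(296, 181, [130, 101, 101]), (297, 181, [113, 92, 86]), (296, 182, [123, 95, 91]), (273, 204, [102, 90, 72]), (273, 205, [96, 85, 68]), (274, 205, [103, 91, 72]), (274, 206, [95, 85, 68]), (275, 206, [102, 90, 71])]
side []
[[250.04711698 197.6044346 ]] [[286.36690517 182.09496197]]
```

Four taps and no drop. I'll instrument one tap, reading arm speed and right-pad position at each row end.

```bash
cat > tap.py <<'E'
from h import *
s=readout.observe(); t=eyes.get_image("top").astype(int)
w=t[174:192,288:310]; r=np.clip(w[...,0]-w[...,1:].max(2)-8,0,None)
ys,xs=np.mgrid[174:192,288:310]; c=((r*xs).sum()/max(r.sum(),1),(r*ys).sum()/max(r.sum(),1))
p=(S.T@(s["position"]-mouth)*1000).round(1)
print("t",s["time_s"],"tcp",p,"vy approx",round(np.radians(s["qvel"][0])*.64,3),"qv",s["qvel"].round(1),"F",s["ft_force"].round(1),"pad stand y",(S.T@(onz("top",c,.137)-mouth)*1000).round(1)[:2],r.sum())
E
python3 tap.py
```

```text
t 14.7667 tcp [ 24.5  61.9 142.9] vy approx 0.001 qv [ 0.1  0.   0.1 -0.   0.1  0. ] F [-0.1 -0.2  0.7] pad stand y [ 28.2 -30.6] 106
```

Emit:
arm_command:
  rows: "1 -14 0 0 0 0 0"

```text
time_s: 14.9
position: [0.6385, 0.0997, 0.1431]
tool_rot: [[0.201, 0.771, 0.604], [0.98, -0.153, -0.131], [-0.009, 0.618, -0.786]]
ft_force: [0.0, -0.0, 0.3]
grip_width: -0.0
```

```bash
python3 -c "
from h import *
s=st();print(s['qvel'].round(2))"
```

```text
t 14.9 pos [0.6385 0.0997 0.1431] stand [ 24.3  49.4 143.1] F [ 0.  -0.   0.3] w -0.0
R in stand
 [[ 0.005  0.786  0.618]
 [ 1.     0.001 -0.01 ]
 [-0.009  0.618 -0.786]]
[-20.68  -6.66  13.31  20.74 -12.55 -34.72]
```

Emit:
arm_command:
  rows: "1 -14 0 0 0 0 0"

```text
time_s: 14.98
position: [0.6354, 0.085, 0.1431]
tool_rot: [[0.201, 0.771, 0.604], [0.979, -0.153, -0.131], [-0.009, 0.618, -0.786]]
ft_force: [1.6, 1.2, -0.2]
grip_width: -0.0003
```

```bash
python3 tap.py
```

```text
t 14.9833 tcp [ 24.2  34.4 143.1] vy approx -0.221 qv [-19.8  -5.9  11.7  21.9 -10.9 -34.9] F [ 1.6  1.2 -0.2] pad stand y [ 29.1 -42.8] 89
```

Emit:
arm_command:
  rows: "1 14 0 0 0 0 0"

```text
time_s: 15.12
position: [0.638, 0.0961, 0.1429]
tool_rot: [[0.206, 0.771, 0.602], [0.978, -0.157, -0.134], [-0.009, 0.617, -0.787]]
ft_force: [0.7, 0.5, -0.4]
grip_width: -0.0002
```

```bash
python3 tap.py
```

```text
t 15.1167 tcp [ 24.5  45.8 142.9] vy approx 0.246 qv [ 22.    6.6 -13.4 -24.5  12.2  39.3] F [ 0.7  0.5 -0.4] pad stand y [ 28.6 -39.9] 111
```

Emit:
arm_command:
  rows: "1 14 0 0 0 0 0"

```text
time_s: 15.25
position: [0.6411, 0.1115, 0.1429]
tool_rot: [[0.204, 0.771, 0.603], [0.979, -0.155, -0.133], [-0.009, 0.617, -0.787]]
ft_force: [0.8, -0.7, 0.6]
grip_width: 0.0002
```

```bash
python3 tap.py; python3 look.py
```

```text
t 15.25 tcp [ 24.5  61.5 142.9] vy approx 0.224 qv [ 20.1   6.5 -12.9 -20.1  12.6  33.5] F [ 0.8 -0.7  0.6] pad stand y [ 28.7 -26.3] 168
15.35
changed 13 max 72 [(258, 196, 54, [141, 135, 127]), (258, 197, 61, [143, 137, 127]), (245, 203, 48, [139, 142, 146]), (253, 211, 54, [155, 158, 162]), (252, 219, 48, [180, 184, 188]), (252, 220, 58, [179, 183, 187]), (253, 220, 57, [202, 205, 209]), (252, 221, 53, [172, 175, 179]), (253, 221, 72, [198, 201, 205]), (253, 222, 70, [180, 183, 187]), (254, 222, 57, [201, 204, 208]), (253, 223, 55, [140, 143, 146])]
```

Emit:
arm_command:
  rows: "1 0 0 0 0 0 0;1 0 0 0 0 0 0;1 0 0 0 0 0 0;1 0 0 0 0 0 0;1 0 0 0 0 0 0"

```text
time_s: 15.77
position: [0.6411, 0.1118, 0.1429]
tool_rot: [[0.203, 0.771, 0.603], [0.979, -0.154, -0.132], [-0.009, 0.617, -0.787]]
ft_force: [-0.2, 0.3, 0.8]
grip_width: -0.0
```

```bash
python3 look.py; python3 tap.py; python3 - <<'E'
from h import *
s=eyes.get_image("side").astype(int);t=eyes.get_image("top")
out=[cv2.resize(im[a:b_,c:e,::-1].astype(np.uint8),(400,400),interpolation=2) for im,a,b_,c,e in((s,170,235,230,295),(t,160,215,265,320))]
cv2.imwrite("pics/c11.png",np.hstack(out))
E
```

```text
15.8167
changed 0 max 39 []
t 15.8167 tcp [ 24.5  61.9 142.9] vy approx 0.001 qv [ 0.1  0.1 -0.1  0.  -0.1  0.1] F [ 0.7 -0.5 -0.6] pad stand y [ 28.4 -29.2] 122
```

View pics/c11.png

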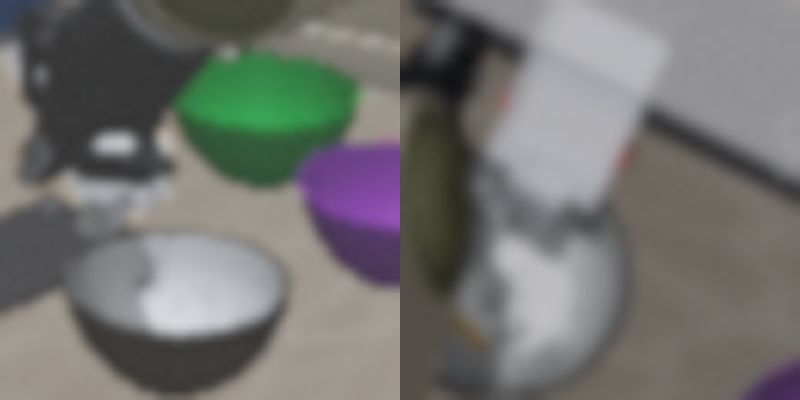

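The top crop shows a brass streak in the bowl at about (274.6, 205.7), and the flask looks empty now; in c10 the parts were still visible inside. I'll withdraw the arm to see the bowl clearly.

Emit:
arm_command:
  rows: "1 2 0 -10 0 0 0;1 2 0 -20 0 0 0;1 2 0 -20 0 0 0;1 2 0 -20 0 0 0;1 2 0 -20 0 0 0"

```text
time_s: 16.38
position: [0.5878, 0.1343, 0.2148]
tool_rot: [[0.202, 0.771, 0.603], [0.979, -0.154, -0.132], [-0.009, 0.618, -0.786]]
ft_force: [0.0, -0.1, 0.4]
grip_width: 0.0001
```

Emit:
arm_command:
  rows: "1 10 0 -20 0 0 0;1 20 0 -20 0 0 0;1 25 -5 -15 0 0 0;1 25 -10 -5 0 0 0;1 25 -10 0 0 0 0"

```text
time_s: 16.8
position: [0.5538, 0.2499, 0.2469]
tool_rot: [[0.203, 0.769, 0.606], [0.979, -0.155, -0.131], [-0.007, 0.62, -0.784]]
ft_force: [0.3, 0.2, 0.0]
grip_width: 0.0001
```

Emit:
arm_command:
  rows: "1 25 -10 0 0 0 0;1 25 -10 0 0 0 0;1 20 -10 0 0 0 0;1 10 0 0 0 0 0;1 0 0 0 0 0 0"

```text
time_s: 17.22
position: [0.5474, 0.3331, 0.2253]
tool_rot: [[0.2, 0.772, 0.604], [0.98, -0.152, -0.13], [-0.009, 0.618, -0.787]]
ft_force: [-0.6, 0.1, -0.6]
grip_width: -0.0001
```

```bash
python3 - <<'E'
from h import *
st()
s=eyes.get_image("side");t=eyes.get_image("top"); b=cv2.imread("pics/t8.png")[:,:,::-1].astype(int)
cv2.imwrite("pics/s12.png",s[:,:,::-1]);cv2.imwrite("pics/t12.png",t[:,:,::-1])
w=t[150:225,255:315].astype(int); q=np.argwhere((w[...,0]-w[...,2]>25)&(w[...,0]-w[...,1]<45))
print("brass",[(int(x)+255,int(y)+150,w[y,x].tolist()) for y,x in q])
d=(t.astype(int)-b).sum(2); p=[(int(x),int(y),int(d[y,x])) for y,x in np.argwhere(abs(d)>75) if 260<x<302 and 165<y<220]
print(len(p),p)
cv2.imwrite("pics/c12.png",np.hstack([cv2.resize(im[150:220,250:320].astype(np.uint8),(400,400),interpolation=2) for im in (b[:,:,::-1],t[:,:,::-1])]))
E
```

```text
t 17.2167 pos [0.5474 0.3331 0.2253] stand [-110.8  260.5  225.3] F [-0.6  0.1 -0.6] w -0.0001
R in stand
 [[ 0.004  0.787  0.617]
 [ 1.     0.002 -0.01 ]
 [-0.009  0.618 -0.787]]
brass [(296, 181, [119, 94, 91]), (296, 182, [114, 92, 88]), (271, 202, [166, 151, 127]), (272, 202, [173, 157, 136]), (271, 203, [155, 140, 115]), (272, 203, [166, 145, 113]), (273, 203, [173, 156, 132]), (272, 204, [153, 136, 107]), (273, 204, [165, 143, 109]), (274, 204, [173, 156, 131]), (273, 205, [154, 136, 108]), (274, 205, [166, 145, 111]), (275, 205, [173, 157, 132]), (274, 206, [155, 138, 109]), (275, 206, [164, 145, 112]), (276, 206, [167, 153, 132]), (275, 207, [152, 137, 113]), (276, 207, [155, 142, 122])]
171 [(284, 179, 79), (285, 179, 78), (288, 181, 78), (268, 200, 123), (269, 200, 137), (270, 200, 117), (271, 200, 82), (267, 201, 119), (268, 201, 175), (269, 201, 187), (270, 201, 164), (271, 201, 125), (272, 201, 95), (273, 201, 77), (276, 201, -79), (277, 201, -104), (278, 201, -100), (267, 202, 109), (268, 202, 167), (269, 202, 173), (270, 202, 153), (271, 202, 138), (272, 202, 149), (27
[... 1802 characters left out ...]
 212, 168), (271, 212, 158), (272, 212, 143), (273, 212, 121), (274, 212, 104), (275, 212, 99), (276, 212, 93), (264, 213, 130), (265, 213, 183), (266, 213, 225), (267, 213, 237), (268, 213, 233), (269, 213, 209), (270, 213, 169), (271, 213, 126), (272, 213, 94), (273, 213, 77), (274, 213, 76), (265, 214, 135), (266, 214, 187), (267, 214, 225), (268, 214, 236), (269, 214, 231), (270, 214, 181), (271, 214, 108), (265, 215, 87), (266, 215, 137), (267, 215, 175), (268, 215, 200), (269, 215, 189), (270, 215, 146), (271, 215, 90), (267, 216, 106), (268, 216, 124), (269, 216, 111), (270, 216, 80), (261, 218, -81), (261, 219, -102), (262, 219, -93), (263, 219, -88), (264, 219, -85), (275, 219, 81)]
```

No more pictures, so I'll check numerically: grey maps of the flask interior before and after, and of the bowl floor.

```bash
python3 - <<'E'
from h import *
b=cv2.imread("pics/t8.png",0);t=cv2.imread("pics/t12.png",0)
np.set_printoptions(linewidth=200)
print("flask 281..293 x 172..186 before|after");print(np.hstack([b[172:187,281:294],t[172:187,281:294]]))
print("bowl 266..286 x 196..211 after");print(t[196:212,266:287])
print("before");print(b[196:212,276:287])
c=mouth+S@np.array([-.0326,.0022,0]); print("axis at z 10,66",proj("top",c+[0,0,.01]),proj("top",c+[0,0,.066]))
for px in((273.5,204.5),(277.5,202.3),(279.5,205.5)):
    q=onz("top",px,.015); print(px,((S.T@(q-c))*1000).round(1))
E
```

```text
flask 281..293 x 172..186 before|after
[[147 160 168 172 173 171 171 170 170 169 168 167 165 150 162 170 174 175 175 174 173 172 171 171 169 169]
 [153 163 171 172 173 173 173 172 171 170 169 170 168 156 167 173 175 175 175 175 175 174 173 172 171 170]
 [159 167 171 172 171 172 172 173 172 172 171 170 170 161 170 174 176 176 175 175 176 175 174 174 173 172]
 [163 169 168 166 166 168 171 172 173 173 172 172 171 166 173 175 176 176 176 176 175 176 175 175 174 174]
 [166 167 164 160 161 164 169 171 172 172 172 172 172 170 174 175 176 176 176 175 175 175 176 176 175 175]
 [169 166 159 156 156 161 166 169 167 168 170 172 173 174 176 176 176 176 176 176 176 175 175 176 176 175]
 [170 165 156 153 153 158 163 163 162 163 165 170 172 176 177 176 177 176 176 176 175 176 175 175 175 175]
 [169 163 156 153 153 156 158 158 157 158 163 168 172 176 176 177 178 178 177 177 176 176 176 177 175 174]
 [168 164 159 157 156 155 155 154 153 156 162 169 169 173 173 174 176 178 178 178 177 177 176 176 176 173]
 [166 164 163 163 160 158 155 153 153 157 164 170 169 170 169 171 174 175 177 178 177 177 177 176 
[... 2206 characters left out ...]
187]
 [184 185 180 173 171 175 182 186 187 188 186]
 [176 184 185 183 181 181 184 186 188 187 186]
 [163 182 187 187 187 186 187 188 187 187 185]
 [157 181 187 187 188 188 187 188 187 185 182]
 [163 182 186 186 187 188 188 186 183 180 175]
 [169 180 183 184 185 186 185 181 175 167 162]
 [164 172 174 175 177 178 176 168 158 150 147]
 [145 154 156 159 159 160 158 150 139 134 133]
 [115 128 138 143 144 143 141 135 128 122 121]
 [ 91 105 121 133 136 135 132 126 119 117 114]
 [ 77  89 107 124 129 127 121 117 113 109 106]]
axis at z 10,66 [[278.04568278 201.49399108]] [[278.78802693 197.39522108]]
(273.5, 204.5) [-20.    9.2  15. ]
(277.5, 202.3) [-5.1 -0.1 15. ]
(279.5, 205.5) [-12.7 -12.5  15. ]
```

The flask's two dark blobs are gone. The bowl holds the brass rod and two dark spots 14.5 mm apart, which fits two touching 14 mm balls. The arm is clear, so I'm handing in.

```bash
python3 -c "
from rig import env,readout
print(readout.observe()['time_s']); print(env.close_job())"
```

```text
17.3167
the job is handed in; nothing more can be done
None
```

The job is handed in at 17.3 s. My last checks show the brass rod and both steel balls in the bowl under the flask's mouth, but no verdict was reported.

**What I did**
- **Bowl:** The first vertical grasp slid up the flared rim and dragged the bowl about 14 mm. I re-gripped it with the tool tilted 25° and set it down about 33 mm in front of the mouth (stand x −33, y +2 mm), then let go.
- **Taps:** I gave the left pad five light taps at about 0.16–0.18 m/s, leaning the gripper back 38°. The rod and balls had dropped by the fourth tap; the side view hides the bowl's floor, so I noticed only after the fifth. I then drew the arm back.

**Last checks**
- **Flask:** The dark shapes of the parts are gone from the top view.
- **Bowl contents:** The brass rod lies about 22 mm from the bowl's axis. Two dark spots 14.5 mm apart, within about 18 mm of the axis, match two touching balls.
- **Arm:** It is well clear, with only noise on the force reading.

**Limits on the checks**
- The side-view check did not show the parts in the bowl.
- The picture limit was used up before I could view the final image, so the last check was on pixel values only.
- I did not re-measure the ink bottle or marker; the arm never worked near them, and both looked untouched in a side view taken before the taps.

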